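# Tare the tea scale for an empty caddy

### The arm

A 6-joint arm with a two-finger parallel gripper is mounted at the origin on the work surface. World frame = base frame: x ahead of the robot, y to its left, z up, the work surface at z = 0. Lengths are in mm, angles in degrees, forces in N, time in s.
With the tool pointing down it reaches from about 300 to 850 mm from the base axis. Payload 4.2 kg.
Tool frame: the origin (TCP) lies midway between the tips of the shut fingers; the grasp point (between the pads) lies env.hold_point_z behind it (env.hold_point_z is the distance from the TCP to the grasp point, in mm); z points along the fingers, y is the line along which they close (so a half turn about z gives the same grasp; the last joint's range is limited). The gripper opens to 91 mm and grips with 3 to 60 N. Pads are 32 mm wide; open, the fingers measure 118 mm over their backs; the gripper's body (76 mm by 178 mm) begins 60 mm behind the grasp point.
Start: joints at [64.802, 18.312, 89.639, -0, 72.044, -1.146], TCP at [234.361, 525.089, 213.976] pointing down, gripper open.
Joint ranges: [-177.97, 177.97], [-48.28, 115.42], [12.27, 149.76], [-77.06, 257.06], [2.81, 150.46], [-146.56, 146.56]. Speed limits (degrees/s): [147.25, 147.25, 180, 180, 180, 180].

### API

Orientations are given as [roll, pitch, yaw] about the fixed x, y, z axes, in that order (R = Rz(yaw) Ry(pitch) Rx(roll)).
In Python, from workcell import env, viewer, spotter gives the robot as it stands.
- The arm moves only by the tool apply_moves, never from a script. Its arguments are lists of equal length, an entry for each row: "delta_pos": the shift along the world's x, y, z normalised to -1 to 1, where 1 is 120 mm, a list of three; "rot": the turn, a rotation vector about the world's x, y, z normalised to -1 to 1, where 1 is 1.5 rad, a list of three; "hand": the opening, from 0 (shut) to 1 (fully open). A call has 1 to 10 rows; each row is the pose to reach, as a shift and turn from the pose commanded when the call began; what a row does not reach only later rows make up. A row lasts 1/12 s, in which the tool goes at most 41.7 mm and 7.16 degrees, less where a joint would pass 70% of its speed; a pose out of reach is approached as far as the arm can. A call with a number of a shift or a turn outside -1 to 1 is refused whole. A call with a gripper value outside its range is refused whole. The fingers move at their own pace and stop on an object; "newtons" is the grip in N (left out, the last holds). Time passes only in rows, so rows that repeat a pose let the fingers close. It gives the time, the measured TCP pose, the force, the opening and the grip force at its end, in the units of the state.
- env.state(): the state, without advancing time (a new reading comes with each control period).
- viewer.grab_frame(name): name is "scene" or "top" or "wrist"; returns a dict with "pixels" (480x640x3 uint8, red, green, blue), "camera_matrix" (3x3 intrinsics, pixels), "k1" (the pictures are not rectified: a ray, as slopes to the right and down, at radius r is drawn at 1 + k1 r^2 times it, then the intrinsics apply), "R" (3x3) and "t" (3): a world point X has camera coordinates R X + t; the wrist camera has in their place "mount" (4x4, takes a point from camera to tool coordinates, whose origin is the TCP and whose axes are the flange's). Camera axes: x right, y down, z forward; pixel columns grow to the right and rows downward; lengths in mm; the calibration is good to about 2 mm. A picture is of the moment at which its call begins: read the wrist's pose just before it. There is no depth.
- env.job_done(): hands the job in; it is judged then, once.
Trained networks look in a picture, given as the dict that the camera call returned (one of the last four; its "shot" number tells which), for a name from the list of things; names that differ only in an ending like _2 or _b are one class to them, and where a whole thing is asked for, a point or a joint stands for the part that bears it (a point fixed in the world has none). Each returns a list of dicts, best first, with "score" (0 to 1); they miss things now and then, are a little off and sometimes report something else, mostly with a low value. They report only what shows in the picture. A call takes as long as a camera call. They do not tell look-alikes from the thing itself.
- spotter.trace(picture, query): "mask" (480x640 bool, what is visible of it) and "box" ([centre column, centre row, width, height] in pixels, round what is visible of it).
- spotter.landmark_of(picture, query): "position" ([column, row] in pixels: a listed point, or the origin of a listed thing).
The state is a dict: "time_s": time; "qpos": joint angles; "qvel": joint speeds; "effort": joint torques, N m; "ee_pos": TCP position; "ee_rot": TCP orientation; "force": force on the tool from outside, world axes, zero at the start; "torque": the same for the moment, N m; "gripper_width": finger opening in mm; "gripper_force": force on a finger pad.
Only numpy, scipy, OpenCV 4.12 (cv2) and the standard library are available. Lean on these libraries where they do the work, as an engineer would, in place of code of your own. Each camera call takes 0.05 s, during which the arm holds its last target. There are 200 camera calls.

### The job

Take the green tea caddy out of its bamboo rack and set it down gently on the scale's steel pan, upright and roughly centred, with its two small ends facing the pan's two cheeks. Once it rests there free of your fingers, turn the black knob of the dial until its red zero mark points at the black needle. Leave the cups, teapot, pitcher, tongs and brown jar where they are.

Things in the scene. Friction and masses are not known exactly. Their poses are not given: they have to be found in the camera images.
- caddy: Loose closed tea caddy, dark green box with a brass band and a flat brass disc on top: 60 long (its x) x 40 wide (its y) x 36 mm high; 0.17 to 0.36 kg. Origin at the centre of its underside. It starts lying in the rack's slot, its x along the slot.
- rack: Fixed bamboo rack, 60 (x) x 64 (y) mm, origin at the centre of its underside. Its floor is 15 mm above the table; two walls 9 mm thick, along x, rise to 53 mm above the table and leave a slot 46 mm wide, open at both x ends and at the top. The caddy in it can be gripped only across its 60 mm length, by the small ends.
- mat: Fixed bamboo mat, 130 x 130 x 3 mm, nothing on it: a free place to set the caddy down and take it another way. Origin at the centre of its underside.
- scale: Fixed tea scale, grey housing 145 (x) x 250 (y) mm, its top 40 mm above the table; origin at the centre of its underside. The dial's axis is vertical at x 0, y -55 mm; the pan's centre is at x 0, y +68 mm.
- pan: Steel pan, plate 58 (x) x 84 (y) mm; origin at the centre of its upper surface, 60 mm above the table when empty; axes as the scale's. Sinks 6 to 14 mm under the caddy. Two cheeks, 46 mm wide in x, 5 thick, 36 high, stand at its y ends, 72 mm apart inside; x sides open. So the caddy, length along the pan's y, goes in only while gripped across its 40 mm width.
- needle (a joint): Angle of the weight needle (rad), clockwise seen from above; 0, pan empty, is the scale's +x direction. It turns 150 rad per metre that the pan sinks.
- needle_mark (a point): Point on the black needle at 50 mm from the dial's axis, where it comes out from under the steel dial disc; the needle's free end reaches to 64 mm over a white face.
- bezel (a joint): Angle of the dial disc with its knob (rad), clockwise seen from above, in the same measure as the needle: the dial reads zero when it equals the needle's angle. Range -1.2 to 3.6, stays where it is left.
- zero_mark (a point): Red zero mark's outer end on the rim of the steel dial disc (radius 50 mm), at 50 mm from the dial's axis. A second red stripe on the top of the knob points the same way.
- knob_grip (a point): On the dial's axis, inside the black knob, 67 mm above the table: height to grip. The knob is a bar 46 long x 14 wide x 28 mm high on top of the disc, its top 77.5 mm above the table, disc top at 49.5 mm; its x axis runs along the bar towards the zero mark.
- strainer_foot (a point): Foot of the strainer clamp, on top of the fixed black tea tray (190 along x, 500 along y, 45 mm high), 17 mm behind the middle of the tray's near edge. A thin steel strainer arm rises upright from it to 300 mm above the table.
- teapot: White teapot, 110 mm wide, 97 high, spout and handle reach 80 mm along its +y and -y. Origin under its centre. Leave alone.
- pitcher: Steel pitcher, 76 mm diameter, 95 high, handle to 70 mm at -y. Origin under its centre. Leave alone.
- tongs: Bamboo tongs lying, 16 x 130 (y) x 20 mm. Leave alone.
- jar: Brown jar, 64 mm diameter, 80 high. Leave alone.
- cup_a: White cup with a blue rim, 58 mm diameter, 40 high, back left on the tray. Leave alone.
- cup_b: White cup with a blue rim, 58 mm diameter, 40 high, back right on the tray. Leave alone.
- cup_c: White cup with a blue rim, 58 mm diameter, 40 high, on the table, near left. Leave alone.
- cup_d: White cup with a blue rim, 58 mm diameter, 40 high, on the table, near right. Leave alone.
There are look-alikes about, which are no part of the job. There is more than one size of the caddy; the one meant has the size given above.

How it is judged:
By the outcome, as a careful person would: the job done as asked, in the order asked, and still so for the second after the job is handed in, with the robot touching nothing.
It also fails if it takes over 72 s, if anything falls off the work surface, if the arm or the gripper's body presses on something with over 40 N, if the wrist force passes 120 N, or if a joint passes its speed limit or range.

## Working session

There is one attempt and no reset: what is moved stays moved. The work goes in short steps, Python scripts to look and compute and a tool call to move; the robot and the scene stay as the last step left them, time stands still between calls to the robot, and variables do not carry over. Pictures are saved under pics/ and viewed, at most 10 in all, crops included, and the job is handed in when it is done.

Besides the shell and the picture viewer there is one more tool, called after "Request:" as name(argument=value, ...) on one line, values as JSON. apply_moves: Moves the arm, as the interface text tells. Its arguments: {"type":"object","properties":{"delta_pos":{"type":"array"},"rot":{"type":"array"},"hand":{"type":"array"},"newtons":{"type":"number"}},"required":["delta_pos","rot","hand"]}

```bash
mkdir -p pics; cat > h.py <<'E'
import numpy as np, cv2
from workcell import env, viewer, spotter
from scipy.spatial.transform import Rotation as Ro
def ray(f,px,T=None):
    K=np.array(f["camera_matrix"]);p=np.array([(px[0]-K[0,2])/K[0,0],(px[1]-K[1,2])/K[1,1]])
    u=p.copy()
    for _ in range(30): u=p/(1+f["k1"]*(u@u))
    d=np.array([u[0],u[1],1.])
    if "R" in f:
        R=np.array(f["R"]);return -R.T@np.array(f["t"]),R.T@d
    M=T@np.array(f["mount"]);return M[:3,3],M[:3,:3]@d
def at(f,px,z,T=None):
    o,d=ray(f,px,T);return o+d*(z-o[2])/d[2]
def tool():
    s=env.state();T=np.eye(4);T[:3,:3]=Ro.from_euler('xyz',s["ee_rot"],degrees=True).as_matrix();T[:3,3]=s["ee_pos"];return T
def proj(f,X,T=None):
    if "R" in f: c=np.array(f["R"])@X+np.array(f["t"])
    else:
        M=np.linalg.inv(T@np.array(f["mount"]));c=M[:3,:3]@X+M[:3,3]
    u=c[:2]/c[2];u=u*(1+f["k1"]*(u@u));K=np.array(f["camera_matrix"]);return np.array([K[0,0]*u[0]+K[0,2],K[1,1]*u[1]+K[1,2]])
def save(f,n): cv2.imwrite("pics/"+n,f["pixels"][:,:,::-1])
E
python3 - <<'E'
from h import *
print(env.state(), env.hold_point_z)
for n in ["top","scene"]:
    f=viewer.grab_frame(n);save(f,n+"0.png")
    print(n, ray(f,(320,240)))
    for q,z in [("caddy",15),("rack",0),("mat",0),("scale",0),("pan",60),("knob_grip",67),("zero_mark",49.5),("needle_mark",45),("strainer_foot",45),("teapot",0),("pitcher",0),("jar",0),("tongs",0),("cup_a",0)]:
        for r in spotter.landmark_of(f,q)[:4]:
            print(n,q,round(r["score"],2),np.round(r["position"]),np.round(at(f,r["position"],z)))
E
```

```text
{'time_s': 0.0, 'qpos': array([ 6.48011313e+01,  1.83528428e+01,  8.97065934e+01, -1.41807614e-03,
        7.20444689e+01, -1.14649753e+00]), 'qvel': array([ 0.01147537,  0.04791974,  0.05851253,  0.03654489, -0.03507827,
        0.00398876]), 'effort': array([-1.25093498e-03, -4.12447500e+01, -2.31979322e+01,  7.25014508e-02,
        4.53796692e-02, -1.47475971e-04]), 'ee_pos': array([234.14814882, 524.60751802, 213.10697499]), 'ee_rot': array([-1.79896089e+02, -7.31073107e-04,  1.55948067e+02]), 'force': array([ 0.29844002,  1.08786559, -0.49186211]), 'torque': array([ 0.04032167,  0.01143701, -0.01032264]), 'gripper_force': 0.0, 'gripper_width': 91.56552897048242} 18.8
top (array([4.99789073e+02, 6.49927332e-01, 9.70349981e+02]), array([ 0.09103863, -0.00476013, -0.99587043]))
top caddy 0.95 [329. 281.] [502. -22.  15.]
top caddy 0.6 [329. 341.] [377. -19.  15.]
top caddy 0.52 [332. 231.] [605. -30.  15.]
top rack 0.86 [329. 282.] [499. -22.   0.]
top mat 0.79 [461. 259.] [ 544. -304.    0.]
top mat 0.17 [190. 245.] [581. 274.   0.]
top scale 0.73 [180. 271.] [526. 294.   0.]
top 
[... 1148 characters left out ...]
. 201.] [530. 302.   0.]
scene pan 0.69 [420. 173.] [532. 364.  60.]
scene knob_grip 0.71 [388. 187.] [529. 251.  67.]
scene strainer_foot 0.55 [368. 279.] [712.  14.  45.]
scene strainer_foot 0.29 [292. 245.] [530. -44.  45.]
scene teapot 0.97 [352. 323.] [750. -64.   0.]
scene teapot 0.55 [170. 254.] [ 339. -250.    0.]
scene pitcher 0.56 [433. 267.] [747. 183.   0.]
scene jar 0.92 [211. 401.] [ 724. -372.    0.]
scene jar 0.67 [190. 318.] [ 535. -306.    0.]
scene tongs 0.85 [473. 230.] [723. 355.   0.]
scene cup_a 0.76 [301. 333.] [ 706. -156.    0.]
scene cup_a 0.7 [342. 178.] [361. 253.   0.]
scene cup_a 0.66 [172. 250.] [ 330. -240.    0.]
scene cup_a 0.52 [477. 230.] [729. 362.   0.]
```

View pics/top0.png

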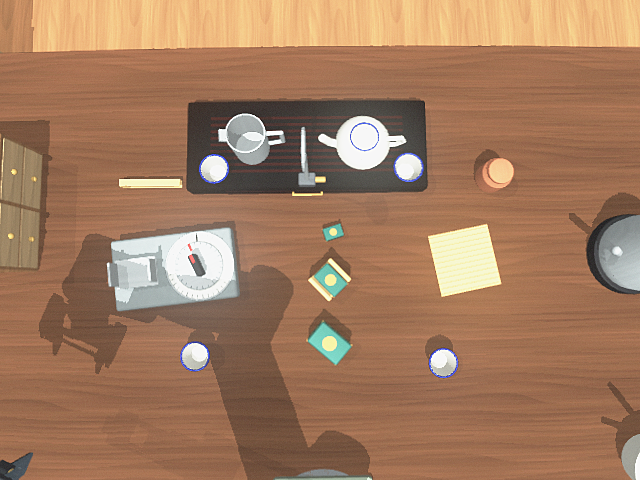

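```bash
python3 - <<'E'
from h import *
a=cv2.imread("pics/top0.png")
b=cv2.imread("pics/scene0.png")
c=np.hstack([cv2.resize(a[200:365,280:380],(333,550),interpolation=3),cv2.resize(b[190:310,230:352],(466,458),interpolation=3)[:,:466].copy() if 0 else cv2.copyMakeBorder(cv2.resize(b[190:310,230:352],(466,458),interpolation=3),0,92,0,0,0)])
cv2.imwrite("pics/crop1.png",c)
E
```

```text
(no output)
```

View pics/crop1.png

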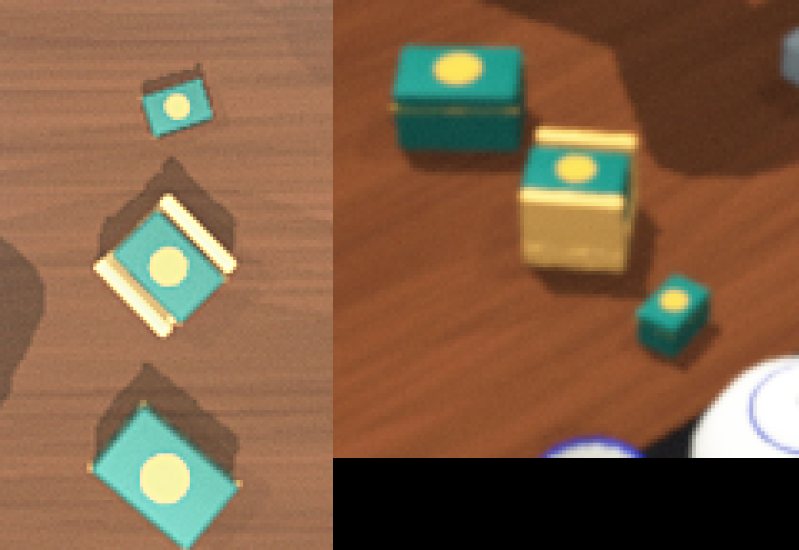

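Candidates, in the top image: small (333,231), racked (329,281), large (329,343). The one at (329,281) lies in the bamboo rack and is mid-sized (60x40), so it is the caddy meant. The crop confirms it, with the slot running at about 45°. The scale is at (175,268), with its knob at (196,262), and the mat is at (464,260). Next I'll get the angles.

```bash
python3 - <<'E'
from h import *
f=viewer.grab_frame("top")
for q,z in [("caddy",51),("rack",53),("mat",3),("scale",40),("pan",60)]:
    for r in spotter.trace(f,q)[:3]:
        c,_=cv2.findContours(r["mask"].astype(np.uint8),0,1)
        c=max(c,key=len)[:,0]
        P=np.array([at(f,p,z)[:2] for p in c],np.float32)
        m=cv2.minAreaRect(P); b=cv2.boxPoints(m); e=[b[1]-b[0],b[2]-b[1]]
        e=max(e,key=np.linalg.norm)
        print(q,round(r["score"],2),np.round(r["box"]),"c",np.round(m[0]),"size",np.round(m[1]),"long axis",np.degrees(np.arctan2(e[1],e[0]))%180)
E
```

```text
caddy 0.66 [333. 278.  32.  30.] c [504. -24.] size [59. 40.] long axis 44.31938
caddy 0.59 [332. 345.  41.  40.] c [379. -19.] size [74. 52.] long axis 48.728947
caddy 0.49 [333. 234.  20.  17.] c [599. -30.] size [28. 38.] long axis 107.555824
rack 0.6 [332. 281.  41.  39.] c [486.  -3.] size [59. 14.] long axis 44.32182
rack 0.2 [199. 266.  48.  49.] c [536. 239.] size [96. 97.] long axis 134.92853
mat 0.79 [462. 260.  73.  73.] c [ 542. -309.] size [129. 131.] long axis 100.89545
mat 0.33 [254. 140.  65.  51.] c [816. 142.] size [119. 106.] long axis 45.43191
scale 0.61 [173. 269. 129.  81.] c [530. 298.] size [145. 267.] long axis 95.5953
pan 0.6 [135. 275.  50.  30.] c [522. 373.] size [ 56. 101.] long axis 96.438255
```

Request:
apply_moves(delta_pos=[[0.3, -0.34, 0], [0.6, -0.67, 0.1], [0.9, -1, 0.2], [0.9, -1, 0.2]], rot=[[0, 0, 0], [0, 0, 0], [0, 0, 0], [0, 0, 0]], hand=[1, 1, 1, 1])

```text
time_s: 2.13
ee_pos: [343.2, 403.6, 238.2]
ee_rot: [-180.0, 0.0, 156.0]
force: [0.9, -0.2, -0.0]
gripper_width: 91.0
gripper_force: 0.0
```

Request:
apply_moves(delta_pos=[[0.15, -0.33, 0], [0.3, -0.67, 0], [0.45, -1, 0]], rot=[[0, 0, -0.08], [0, 0, -0.16], [0, 0, -0.2525]], hand=[1, 1, 1])

```text
time_s: 2.38
ee_pos: [394.2, 289.3, 238.2]
ee_rot: [180.0, 0.0, 134.7]
force: [1.1, 1.1, 0.2]
gripper_width: 90.6
gripper_force: 0.0
```

Request:
apply_moves(delta_pos=[[0.15, -0.33, 0], [0.3, -0.67, 0], [0.45, -1, 0]], rot=[[0, 0, 0], [0, 0, 0], [0, 0, 0]], hand=[1, 1, 1])

```text
time_s: 2.63
ee_pos: [445.3, 175.2, 238.3]
ee_rot: [180.0, 0.0, 135.0]
force: [0.9, 0.9, 0.9]
gripper_width: 91.5
gripper_force: 0.0
```

Request:
apply_moves(delta_pos=[[0.15, -0.33, 0], [0.3, -0.67, 0], [0.45, -1, 0], [0.45, -1, 0]], rot=[[0, 0, 0], [0, 0, 0], [0, 0, 0], [0, 0, 0]], hand=[1, 1, 1, 1])

```text
time_s: 2.97
ee_pos: [501.1, 51.8, 238.0]
ee_rot: [-180.0, 0.2, 134.7]
force: [0.1, 0.1, -0.5]
gripper_width: 91.3
gripper_force: 0.0
```

```bash
python3 - <<'E'
from h import *
T=tool();print(np.round(T[:3,3]),env.state()["ee_rot"])
f=viewer.grab_frame("wrist");save(f,"w1.png")
print(proj(f,np.array([504,-24,51.]),T))
for r in spotter.trace(f,"caddy")[:3]:
    c,_=cv2.findContours(r["mask"].astype(np.uint8),0,1)
    c=max(c,key=len)[:,0]
    P=np.array([at(f,p,51,T)[:2] for p in c],np.float32)
    m=cv2.minAreaRect(P); b=cv2.boxPoints(m); e=max([b[1]-b[0],b[2]-b[1]],key=np.linalg.norm)
    print(r["score"],np.round(r["box"]),np.round(m[0],1),np.round(m[1]),np.degrees(np.arctan2(e[1],e[0]))%180)
E
```

```text
[501.  52. 238.] [-179.96793152    0.19521167  134.73407472]
[272.46573875 276.51343592]
0.67 [341. 314.  36.  17.] [581.4  -5. ] [29. 17.] 44.786694
0.66 [186. 184.  97.  60.] [383.6 -12.8] [86. 51.] 49.1107
0.56 [273. 276.  61.  38.] [504.6 -21.5] [62. 43.] 44.7497
```

View pics/w1.png

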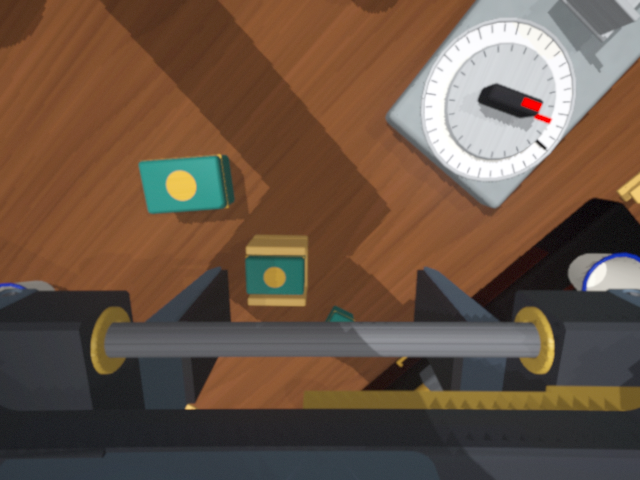

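The wrist view shows the caddy in the rack at pixel (275,276), 62x43 at z=51, yaw about 44.7°. The centre is about (504.5,-22.5), which agrees with the top view. I'll descend on it.

Request:
apply_moves(delta_pos=[[0, -0.28, -0.2], [0, -0.565, -0.5], [0, -0.565, -0.75], [0, -0.565, -1], [0, -0.565, -1], [0, -0.565, -1]], rot=[[0, 0, 0], [0, 0, 0], [0, 0, 0], [0, 0, 0], [0, 0, 0], [0, 0, 0]], hand=[1, 1, 1, 1, 1, 1])

```text
time_s: 3.57
ee_pos: [497.8, -9.2, 117.4]
ee_rot: [-179.9, -0.2, 135.1]
force: [0.8, 0.2, -0.1]
gripper_width: 90.9
gripper_force: 0.0
```

Request:
apply_moves(delta_pos=[[0, 0, -0.2], [0, 0, -0.4], [0, 0, -0.6], [0, 0, -0.75], [0, 0, -0.82], [0, 0, -0.82], [0, 0, -0.82]], rot=[[0, 0, 0], [0, 0, 0], [0, 0, 0], [0, 0, 0], [0, 0, 0], [0, 0, 0], [0, 0, 0]], hand=[1, 1, 1, 1, 1, 1, 1])

```text
time_s: 4.15
ee_pos: [500.4, -10.1, 21.1]
ee_rot: [179.9, 0.1, 135.1]
force: [0.7, 0.1, -0.0]
gripper_width: 91.4
gripper_force: 0.0
```

Request:
apply_moves(delta_pos=[[0, 0, 0], [0, 0, 0], [0, 0, 0], [0, 0, 0], [0, 0, 0], [0, 0, 0], [0, 0, 0], [0, 0, 0], [0, 0, 0], [0, 0, 0]], rot=[[0, 0, 0], [0, 0, 0], [0, 0, 0], [0, 0, 0], [0, 0, 0], [0, 0, 0], [0, 0, 0], [0, 0, 0], [0, 0, 0], [0, 0, 0]], hand=[0.5, 0.5, 0.5, 0.5, 0.5, 0.5, 0.5, 0.5, 0.5, 0.5], newtons=25)

```text
time_s: 4.98
ee_pos: [498.3, -11.3, 20.0]
ee_rot: [-179.9, -0.0, 135.1]
force: [-3.5, -3.9, 6.0]
gripper_width: 59.8
gripper_force: 24.9
```

The grip is about 12 mm off across the slot because the rows lagged. I'll reopen and recentre.

Request:
apply_moves(delta_pos=[[0, 0, 0], [0, 0, 0], [0, 0, 0], [0, 0, 0], [0, 0, 0], [0, 0, 0]], rot=[[0, 0, 0], [0, 0, 0], [0, 0, 0], [0, 0, 0], [0, 0, 0], [0, 0, 0]], hand=[1, 1, 1, 1, 1, 1])

```text
time_s: 5.48
ee_pos: [499.0, -10.6, 19.5]
ee_rot: [180.0, -0.0, 135.0]
force: [0.2, 0.3, 0.6]
gripper_width: 91.3
gripper_force: 0.0
```

```bash
python3 - <<'E'
from h import *
T=tool();s=env.state();print(np.round(T[:3,3],1),s["ee_rot"],s["gripper_width"],s["force"])
f=viewer.grab_frame("top")
for r in spotter.trace(f,"caddy")[:4]:
    c,_=cv2.findContours(r["mask"].astype(np.uint8),0,1)
    print(round(r["score"],2),np.round(r["box"]),np.round(at(f,r["box"][:2],51)))
f=viewer.grab_frame("wrist")
for r in spotter.trace(f,"caddy")[:3]:
    c,_=cv2.findContours(r["mask"].astype(np.uint8),0,1)
    c=max(c,key=len)[:,0]
    P=np.array([at(f,p,51,T)[:2] for p in c],np.float32)
    m=cv2.minAreaRect(P)
    print(round(r["score"],2),np.round(r["box"]),np.round(m[0],1),np.round(m[1]),m[2])
save(f,"w2.png")
E
```

```text
[499.  -10.6  19.5] [ 1.79989245e+02 -2.98754732e-03  1.35037874e+02] 91.34144975176467 [0.21431368 0.33827105 0.56571073]
0.87 [328. 336.  44.  25.] [393. -17.  51.]
0.78 [332. 233.  17.  19.] [598. -27.  51.]
0.51 [463. 261.  76.  75.] [ 538. -291.   51.]
0.85 [111. 121. 220. 159.] [386.7 -11.5] [82. 49.] 48.7734260559082
0.68 [321. 348. 150.  91.] [513.3 -27.6] [59. 18.] 45.00786590576172
```

View pics/w2.png

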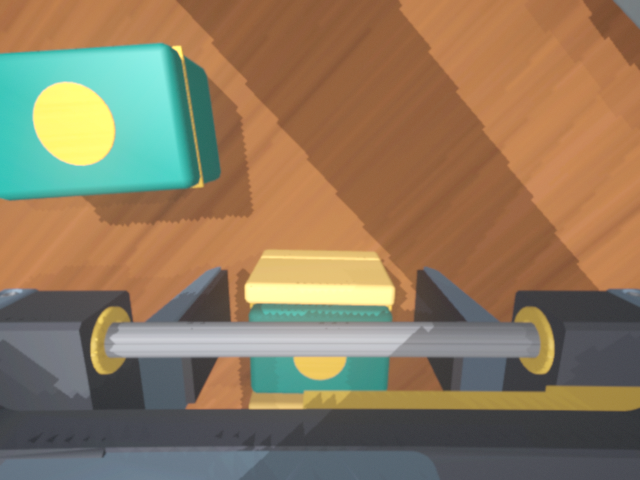

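```bash
python3 - <<'E'
from h import *
T=tool();print(np.round(T[:3,3],1))
f=viewer.grab_frame("wrist")
for p in [(320,307),(320,392),(320,255),(320,278),(320,349),(252,330),(388,330)]: 
    X=at(f,p,51,T);print(p,np.round(X,1), np.round(T[:3,:3].T@(X-T[:3,3]),1))
E
```

```text
[498.9 -10.7  19.6]
(320, 307) [491.5  -5.4  51. ] [  8.9  -1.5 -31.4]
(320, 392) [519.5 -33.4  51. ] [-30.6  -1.5 -31.4]
(320, 255) [476.1  10.1  51. ] [ 30.8  -1.5 -31.4]
(320, 278) [482.8   3.3  51. ] [ 21.3  -1.5 -31.4]
(320, 349) [504.9 -18.8  51. ] [-10.   -1.5 -31.4]
(252, 330) [479.  -32.4  51. ] [ -1.3 -29.5 -31.5]
(388, 330) [518.5   7.1  51. ] [ -1.3  26.4 -31.4]
```

Request:
apply_moves(delta_pos=[[0.055, -0.073, 0], [0.055, -0.073, 0], [0.055, -0.073, 0], [0.055, -0.073, 0]], rot=[[0, 0, 0], [0, 0, 0], [0, 0, 0], [0, 0, 0]], hand=[1, 1, 1, 1])

```text
time_s: 6.07
ee_pos: [505.6, -19.7, 19.5]
ee_rot: [180.0, -0.0, 135.0]
force: [-0.3, 0.4, -0.5]
gripper_width: 91.4
gripper_force: 0.0
```

Request:
apply_moves(delta_pos=[[0, 0, 0], [0, 0, 0], [0, 0, 0], [0, 0, 0], [0, 0, 0], [0, 0, 0], [0, 0, 0], [0, 0, 0], [0, 0, 0], [0, 0, 0]], rot=[[0, 0, 0], [0, 0, 0], [0, 0, 0], [0, 0, 0], [0, 0, 0], [0, 0, 0], [0, 0, 0], [0, 0, 0], [0, 0, 0], [0, 0, 0]], hand=[0.5, 0.5, 0.5, 0.5, 0.5, 0.5, 0.5, 0.5, 0.5, 0.5], newtons=30)

```text
time_s: 6.9
ee_pos: [505.5, -19.4, 19.6]
ee_rot: [180.0, -0.0, 135.0]
force: [-0.7, 1.6, 0.6]
gripper_width: 60.0
gripper_force: 29.9
```

Request:
apply_moves(delta_pos=[[0, 0, 0.06], [0, 0, 0.15], [0, 0, 0.3], [0, 0, 0.5], [0, 0, 0.75], [0, 0, 0.8], [0, 0, 0.8], [0, 0, 0.8]], rot=[[0, 0, 0], [0, 0, 0], [0, 0, 0], [0, 0, 0], [0, 0, 0], [0, 0, 0], [0, 0, 0], [0, 0, 0]], hand=[0.5, 0.5, 0.5, 0.5, 0.5, 0.5, 0.5, 0.5])

```text
time_s: 7.57
ee_pos: [504.9, -19.5, 115.1]
ee_rot: [-180.0, -0.0, 135.0]
force: [-0.8, -0.8, -1.5]
gripper_width: 60.0
gripper_force: 29.9
```

Request:
apply_moves(delta_pos=[[0.05, -0.3, 0], [0.1, -0.65, 0], [0.15, -1, 0], [0.15, -1, 0]], rot=[[0, 0, 0], [0, 0, 0], [0, 0, 0], [0, 0, 0]], hand=[0.5, 0.5, 0.5, 0.5])

```text
time_s: 7.9
ee_pos: [523.8, -145.4, 113.6]
ee_rot: [-179.8, 0.1, 134.8]
force: [0.9, 1.0, -1.6]
gripper_width: 60.2
gripper_force: 29.9
```

Request:
apply_moves(delta_pos=[[0.05, -0.33, 0], [0.1, -0.67, 0], [0.15, -1, 0], [0.15, -1, 0]], rot=[[0, 0, 0], [0, 0, 0], [0, 0, 0], [0, 0, 0]], hand=[0.5, 0.5, 0.5, 0.5])

```text
time_s: 8.23
ee_pos: [541.9, -265.9, 113.3]
ee_rot: [-179.8, 0.1, 134.8]
force: [0.4, -0.5, -1.8]
gripper_width: 59.6
gripper_force: 29.9
```

Request:
apply_moves(delta_pos=[[0, -0.35, -0.15], [0, -0.37, -0.4], [0, -0.37, -0.65], [0, -0.37, -0.8], [0, -0.37, -0.85], [0, -0.37, -0.85], [0, -0.37, -0.85]], rot=[[0, 0, 0], [0, 0, 0], [0, 0, 0], [0, 0, 0], [0, 0, 0], [0, 0, 0], [0, 0, 0]], hand=[0.5, 0.5, 0.5, 0.5, 0.5, 0.5, 0.5])

```text
time_s: 8.82
ee_pos: [541.6, -303.6, 13.3]
ee_rot: [-180.0, -0.0, 135.0]
force: [0.4, 0.5, -1.7]
gripper_width: 60.3
gripper_force: 29.9
```

Request:
apply_moves(delta_pos=[[0, 0, -0.025], [0, 0, -0.04], [0, 0, -0.048], [0, 0, -0.048], [0, 0, -0.048]], rot=[[0, 0, 0], [0, 0, 0], [0, 0, 0], [0, 0, 0], [0, 0, 0]], hand=[0.5, 0.5, 0.5, 0.5, 0.5])

```text
time_s: 9.23
ee_pos: [541.7, -303.9, 8.3]
ee_rot: [180.0, 0.0, 135.0]
force: [-0.2, 0.5, -1.7]
gripper_width: 59.7
gripper_force: 29.9
```

Request:
apply_moves(delta_pos=[[0, 0, 0], [0, 0, 0], [0, 0, 0], [0, 0, 0], [0, 0, 0.1], [0, 0, 0.4], [0, 0, 0.75], [0, 0, 0.75], [0, 0, 0.75]], rot=[[0, 0, 0], [0, 0, 0], [0, 0, 0], [0, 0, 0], [0, 0, 0], [0, 0, 0], [0, 0, 0], [0, 0, 0], [0, 0, 0]], hand=[1, 1, 1, 1, 1, 1, 1, 1, 1])

```text
time_s: 9.98
ee_pos: [543.5, -305.0, 101.9]
ee_rot: [179.9, 0.4, 135.0]
force: [-0.3, -0.1, 0.2]
gripper_width: 91.4
gripper_force: 0.0
```

Request:
apply_moves(delta_pos=[[0, 0, 0], [0, 0, 0], [0, 0, 0], [0, 0, 0], [0, 0, 0], [0, 0, 0], [0, 0, 0], [0, 0, 0], [0, 0, 0], [0, 0, 0]], rot=[[0, 0, -0.08], [0, 0, -0.16], [0, 0, -0.24], [0, 0, -0.32], [0, 0, -0.4], [0, 0, -0.48], [0, 0, -0.56], [0, 0, -0.64], [0, 0, -0.72], [0, 0, -0.8]], hand=[1, 1, 1, 1, 1, 1, 1, 1, 1, 1])

```text
time_s: 10.82
ee_pos: [540.7, -303.4, 96.9]
ee_rot: [-179.9, -0.0, 65.9]
force: [-0.2, 0.2, -0.0]
gripper_width: 91.0
gripper_force: 0.0
```

Request:
apply_moves(delta_pos=[[0, 0, 0], [0, 0, 0], [0, 0, 0], [0, 0, 0], [0, 0, 0], [0, 0, 0]], rot=[[0, 0, -0.08], [0, 0, -0.16], [0, 0, -0.2472], [0, 0, -0.2472], [0, 0, -0.2472], [0, 0, -0.2472]], hand=[1, 1, 1, 1, 1, 1])

```text
time_s: 11.32
ee_pos: [541.2, -303.7, 97.4]
ee_rot: [-179.9, 0.0, 45.2]
force: [-0.1, -0.5, -0.2]
gripper_width: 90.9
gripper_force: 0.0
```

```bash
python3 - <<'E'
from h import *
T=tool();s=env.state();print(np.round(T[:3,3],1),s["ee_rot"])
f=viewer.grab_frame("wrist");save(f,"w3.png")
f2=viewer.grab_frame("top")
for ff,TT in [(f,T),(f2,None)]:
  for r in spotter.trace(ff,"caddy")[:4]:
    c,_=cv2.findContours(r["mask"].astype(np.uint8),0,1)
    c=max(c,key=len)[:,0]
    P=np.array([at(ff,p,39,TT)[:2] for p in c],np.float32)
    m=cv2.minAreaRect(P)
    print(round(r["score"],2),np.round(r["box"]),np.round(m[0],1),np.round(m[1]),m[2])
E
```

```text
[ 541.2 -303.7   97.4] [-1.79945632e+02  1.59841726e-02  4.51819725e+01]
0.85 [324. 257.  63.  94.] [ 545.3 -303.7] [64. 40.] 45.08903503417969
0.93 [328. 345.  41.  38.] [378.9 -19.7] [76. 53.] 49.60686492919922
0.71 [332. 233.  23.  19.] [600.4 -30.8] [27. 40.] 17.749244689941406
0.62 [202. 264.  46.  50.] [535.7 244.7] [99. 98.] 44.775108337402344
```

View pics/w3.png

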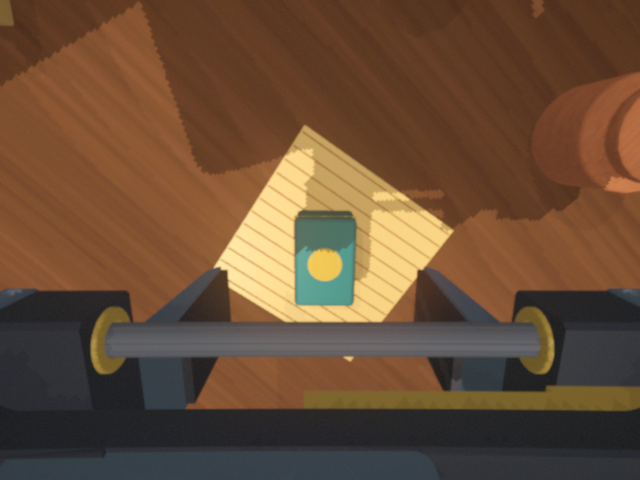

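The caddy stands upright on the mat at pixel (325,261), aligned with the tool. I'll regrip it across the width, with the fingertips 7 mm above its base.

Request:
apply_moves(delta_pos=[[0.01, 0, -0.2], [0.01, 0, -0.45], [0.01, 0, -0.65], [0.01, 0, -0.725], [0.01, 0, -0.725], [0.01, 0, -0.725]], rot=[[0, 0, 0], [0, 0, 0], [0, 0, 0], [0, 0, 0], [0, 0, 0], [0, 0, 0]], hand=[1, 1, 1, 1, 1, 1])

```text
time_s: 12.02
ee_pos: [543.1, -304.1, 11.2]
ee_rot: [180.0, -0.0, 45.1]
force: [0.6, -0.2, 0.2]
gripper_width: 91.1
gripper_force: 0.0
```

Request:
apply_moves(delta_pos=[[0, 0, 0], [0, 0, 0], [0, 0, 0], [0, 0, 0], [0, 0, 0], [0, 0, 0], [0, 0, 0], [0, 0, 0], [0, 0, 0], [0, 0, 0]], rot=[[0, 0, 0], [0, 0, 0], [0, 0, 0], [0, 0, 0], [0, 0, 0], [0, 0, 0], [0, 0, 0], [0, 0, 0], [0, 0, 0], [0, 0, 0]], hand=[0.3, 0.3, 0.3, 0.3, 0.3, 0.3, 0.3, 0.3, 0.3, 0.3], newtons=30)

```text
time_s: 12.85
ee_pos: [542.8, -303.9, 10.9]
ee_rot: [180.0, -0.0, 45.0]
force: [-0.2, -0.0, 0.6]
gripper_width: 39.8
gripper_force: 30.0
```

Request:
apply_moves(delta_pos=[[0, 0, 0.06], [0, 0, 0.2], [0, 0, 0.5], [0, 0, 0.8], [0, 0, 1], [0, 0, 1], [0, 0, 1]], rot=[[0, 0, 0], [0, 0, 0], [0, 0, 0], [0, 0, 0], [0, 0, 0], [0, 0, 0], [0, 0, 0]], hand=[0.3, 0.3, 0.3, 0.3, 0.3, 0.3, 0.3])

```text
time_s: 13.43
ee_pos: [543.2, -304.1, 132.3]
ee_rot: [179.8, -0.0, 45.0]
force: [-0.2, -0.2, -2.1]
gripper_width: 39.6
gripper_force: 30.0
```

Request:
apply_moves(delta_pos=[[0, 0.33, 0], [0, 0.67, 0], [0, 1, 0.05], [0, 1, 0.05]], rot=[[0, 0, 0.08], [0, 0, 0.16], [0, 0, 0.24], [0, 0, 0.3]], hand=[0.3, 0.3, 0.3, 0.3])

```text
time_s: 13.77
ee_pos: [540.5, -177.1, 135.0]
ee_rot: [-179.6, -0.2, 71.4]
force: [-0.6, -0.0, -2.2]
gripper_width: 39.8
gripper_force: 30.0
```

Request:
apply_moves(delta_pos=[[0, 0.33, 0], [0, 0.67, 0], [0, 1, 0.05], [0, 1, 0.05]], rot=[[0, 0, 0.08], [0, 0, 0.16], [0, 0, 0.24], [0, 0, 0.293]], hand=[0.3, 0.3, 0.3, 0.3])

```text
time_s: 14.1
ee_pos: [540.9, -57.4, 141.2]
ee_rot: [-179.8, -0.3, 96.6]
force: [1.0, 0.3, -1.5]
gripper_width: 40.1
gripper_force: 30.0
```

Request:
apply_moves(delta_pos=[[0, 0.33, 0], [0, 0.67, 0], [0, 1, 0], [0, 1, 0]], rot=[[0, 0, 0], [0, 0, 0], [0, 0, 0], [0, 0, 0]], hand=[0.3, 0.3, 0.3, 0.3])

```text
time_s: 14.43
ee_pos: [540.9, 62.2, 140.7]
ee_rot: [-179.8, -0.2, 96.3]
force: [0.3, 0.7, -1.4]
gripper_width: 40.0
gripper_force: 30.0
```

Request:
apply_moves(delta_pos=[[0, 0.33, 0], [0, 0.67, 0.2], [0, 1, 0.4], [0, 1, 0.4], [0, 1, 0.4]], rot=[[0, 0, 0], [0, 0, 0], [0, 0, 0], [0, 0, 0], [0, 0, 0]], hand=[0.3, 0.3, 0.3, 0.3, 0.3])

```text
time_s: 14.85
ee_pos: [542.8, 178.4, 190.7]
ee_rot: [180.0, -0.0, 96.2]
force: [0.4, 0.3, -2.5]
gripper_width: 39.8
gripper_force: 30.0
```

Request:
apply_moves(delta_pos=[[-0.05, 0.33, 0], [-0.1, 0.6, 0], [-0.1, 0.7, 0], [-0.1, 0.7, 0], [-0.1, 0.7, 0]], rot=[[0, 0, 0], [0, 0, 0], [0, 0, 0], [0, 0, 0], [0, 0, 0]], hand=[0.3, 0.3, 0.3, 0.3, 0.3])

```text
time_s: 15.27
ee_pos: [530.1, 258.5, 188.9]
ee_rot: [-179.8, 0.2, 96.0]
force: [-0.2, -0.7, -2.3]
gripper_width: 39.6
gripper_force: 30.0
```

```bash
python3 - <<'E'
from h import *
T=tool();s=env.state();print(np.round(T[:3,3],1),s["ee_rot"])
f=viewer.grab_frame("wrist");save(f,"w4.png")
for q,z in [("pan",60),("knob_grip",67),("zero_mark",49.5),("needle_mark",45)]:
  for r in spotter.landmark_of(f,q)[:2]: print(q,round(r["score"],2),np.round(r["position"]),np.round(at(f,r["position"],z,T),1))
for q,z in [("pan",96)]:
  for r in spotter.trace(f,q)[:2]: print(q,round(r["score"],2),np.round(r["box"]))
E
```

```text
[530.1 258.5 188.9] [-1.79805401e+02  1.57840688e-01  9.60256649e+01]
pan 0.79 [329. 101.] [524.  363.1  60. ]
zero_mark 0.78 [381. 229.] [579.9 268.1  49.5]
needle_mark 0.59 [568. 382.] [779.1 137.3  45. ]
pan 0.91 [330.  91.  83. 135.]
pan 0.56 [329. 234. 110.  75.]
```

View pics/w4.png

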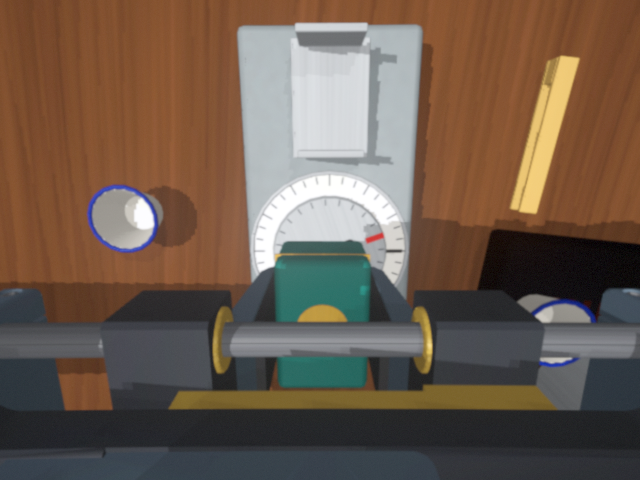

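```bash
python3 - <<'E'
from h import *
T=tool()
f=viewer.grab_frame("wrist")
for n,p,z in [("hl",(239,27),40),("hr",(421,27),40),("plL",(292,100),60),("plR",(369,100),60),("farcheek top L",(296,24),96),("R",(367,24),96),("nearcheek bottom L",(292,158),96),("nearR",(368,158),96),("needle in",(388,250),45),("needle out",(402,250),45),("zero out",(384,235),49.5),("facecentre?",(328,250),45),("faceL",(249,250),45),("faceR",(408,250),45),("faceTop",(329,172),45)]:
    print(n,np.round(at(f,p,z,T),1))
g=viewer.grab_frame("wrist")["pixels"][10:270,230:430];cv2.imwrite("pics/w4c.png",cv2.resize(g[:,:,::-1],(460,598),interpolation=3))
E
```

```text
hl [451.5 411.5  40. ]
hr [590.3 425.8  40. ]
plL [497.9 361.8  60. ]
plR [555.8 367.8  60. ]
farcheek top L [499.9 402.7  96. ]
R [544.6 407.3  96. ]
nearcheek bottom L [504.  320.7  96. ]
nearR [556.5 326.1  96. ]
needle in [591. 249.  45.]
needle out [603.2 250.3  45. ]
zero out [584.6 263.   49.5]
facecentre? [538.3 243.5  45. ]
faceL [468.9 236.3  45. ]
faceR [608.5 250.8  45. ]
faceTop [531.9 310.8  45. ]
```

View pics/w4c.png

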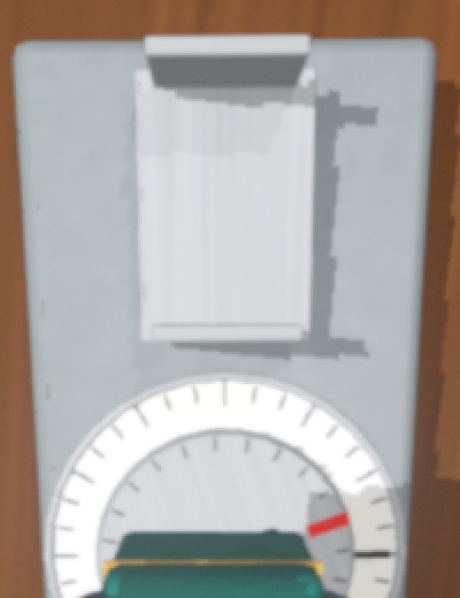

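The pan centre measures (526.4,364); cheek spacing 81 (expected 82) and plate width 58 both check. Scale yaw is about 5.8°. The needle is near (591..603,250) and the red mark near (584,264).

Request:
apply_moves(delta_pos=[[-0.03, 0.3, 0], [-0.03, 0.6, -0.1], [-0.03, 0.88, -0.3], [-0.03, 0.88, -0.4], [-0.03, 0.88, -0.4], [-0.03, 0.88, -0.4]], rot=[[0, 0, -0.002], [0, 0, -0.002], [0, 0, -0.002], [0, 0, -0.002], [0, 0, -0.002], [0, 0, -0.002]], hand=[0.3, 0.3, 0.3, 0.3, 0.3, 0.3])

```text
time_s: 16.17
ee_pos: [526.7, 365.2, 142.1]
ee_rot: [-179.9, 0.1, 95.9]
force: [0.2, -0.2, -1.9]
gripper_width: 39.9
gripper_force: 30.0
```

```bash
python3 - <<'E'
from h import *
T=tool();s=env.state();print(np.round(T[:3,3],1),s["ee_rot"],s["qvel"].max())
fs=[(n,viewer.grab_frame(n)) for n in("scene","top")]
a=fs[0][1]["pixels"][110:240,350:520];b=fs[1][1]["pixels"][210:330,90:250]
cv2.imwrite("pics/p5.png",np.hstack([cv2.resize(a,(400,306),interpolation=3),cv2.resize(b,(400,306),interpolation=3)])[:,:,::-1])
E
```

```text
[526.7 365.2 142.1] [-1.79906705e+02  8.89098854e-02  9.58522746e+01] 0.07775239899402482
```

View pics/p5.png

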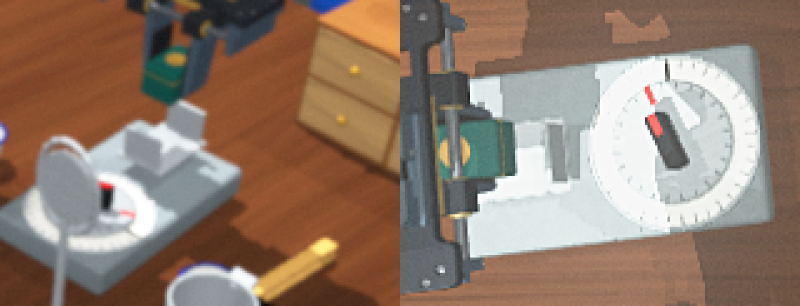

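The held caddy sits upright above the pan with its small ends facing the cheeks. In the top half of the picture, the needle is at crop (668,70) and the red mark at (650,97). I'll lower it.

Request:
apply_moves(delta_pos=[[0, -0.005, -0.12], [0, -0.005, -0.25], [0, -0.005, -0.38], [0, -0.005, -0.48], [0, -0.005, -0.55], [0, -0.005, -0.58], [0, -0.005, -0.58], [0, -0.005, -0.58]], rot=[[0, 0, 0], [0, 0, 0], [0, 0, 0], [0, 0, 0], [0, 0, 0], [0, 0, 0], [0, 0, 0], [0, 0, 0]], hand=[0.3, 0.3, 0.3, 0.3, 0.3, 0.3, 0.3, 0.3])

```text
time_s: 16.93
ee_pos: [527.8, 365.2, 74.3]
ee_rot: [179.9, -0.0, 95.8]
force: [0.0, 0.0, -1.6]
gripper_width: 39.5
gripper_force: 30.0
```

Request:
apply_moves(delta_pos=[[0, 0, -0.01], [0, 0, -0.02], [0, 0, -0.03], [0, 0, -0.04], [0, 0, -0.045], [0, 0, -0.05], [0, 0, -0.05], [0, 0, -0.05]], rot=[[0, 0, 0], [0, 0, 0], [0, 0, 0], [0, 0, 0], [0, 0, 0], [0, 0, 0], [0, 0, 0], [0, 0, 0]], hand=[0.3, 0.3, 0.3, 0.3, 0.3, 0.3, 0.3, 0.3])

```text
time_s: 17.6
ee_pos: [527.1, 365.2, 67.2]
ee_rot: [180.0, 0.0, 95.8]
force: [-0.6, -0.3, -1.6]
gripper_width: 39.7
gripper_force: 30.0
```

Request:
apply_moves(delta_pos=[[0, 0, -0.01], [0, 0, -0.02], [0, 0, -0.03], [0, 0, -0.04], [0, 0, -0.04], [0, 0, -0.04]], rot=[[0, 0, 0], [0, 0, 0], [0, 0, 0], [0, 0, 0], [0, 0, 0], [0, 0, 0]], hand=[0.3, 0.3, 0.3, 0.3, 0.3, 0.3])

```text
time_s: 18.1
ee_pos: [527.2, 365.2, 62.5]
ee_rot: [180.0, -0.0, 95.8]
force: [-0.6, -0.5, 0.3]
gripper_width: 39.8
gripper_force: 30.0
```

Request:
apply_moves(delta_pos=[[0, 0, -0.01], [0, 0, -0.02], [0, 0, -0.025], [0, 0, -0.025], [0, 0, -0.025], [0, 0, -0.025]], rot=[[0, 0, 0], [0, 0, 0], [0, 0, 0], [0, 0, 0], [0, 0, 0], [0, 0, 0]], hand=[0.3, 0.3, 0.3, 0.3, 0.3, 0.3])

```text
time_s: 18.6
ee_pos: [527.2, 365.2, 59.5]
ee_rot: [180.0, -0.0, 95.8]
force: [-0.4, -0.0, 0.6]
gripper_width: 39.5
gripper_force: 30.0
```

Request:
apply_moves(delta_pos=[[0, 0, 0], [0, 0, 0], [0, 0, 0], [0, 0, 0], [0, 0, 0], [0, 0, 0.1], [0, 0, 0.3], [0, 0, 0.6], [0, 0, 0.9], [0, 0, 0.9]], rot=[[0, 0, 0], [0, 0, 0], [0, 0, 0], [0, 0, 0], [0, 0, 0], [0, 0, 0], [0, 0, 0], [0, 0, 0], [0, 0, 0], [0, 0, 0]], hand=[0.55, 0.7, 0.8, 0.8, 0.8, 0.8, 0.8, 0.8, 0.8, 0.8])

```text
time_s: 19.43
ee_pos: [530.8, 367.6, 176.6]
ee_rot: [179.2, -0.4, 95.8]
force: [1.2, 0.6, 1.9]
gripper_width: 73.2
gripper_force: 0.0
```

Request:
apply_moves(delta_pos=[[0, -0.2, 0.1], [0.02, -0.5, 0.1], [0.02, -0.8, 0.1], [0.02, -1, 0.1], [0.02, -1, 0.1], [0.02, -1, 0.1]], rot=[[0, 0, 0], [0, 0, 0], [0, 0, 0], [0, 0, 0], [0, 0, 0], [0, 0, 0]], hand=[0.6, 0.6, 0.6, 0.6, 0.6, 0.6])

```text
time_s: 19.93
ee_pos: [529.8, 244.3, 180.5]
ee_rot: [179.9, -0.0, 95.7]
force: [0.1, 0.5, 0.9]
gripper_width: 54.6
gripper_force: 0.0
```

Request:
apply_moves(delta_pos=[[0, -0.3, 0], [0, -0.6, 0], [0, -0.9, 0], [0, -0.9, 0], [0, -0.9, 0]], rot=[[0, 0, 0], [0, 0, 0], [0, 0, 0], [0, 0, 0], [0, 0, 0]], hand=[0.6, 0.6, 0.6, 0.6, 0.6])

```text
time_s: 20.35
ee_pos: [530.0, 137.1, 179.9]
ee_rot: [179.9, -0.1, 95.7]
force: [-0.4, 0.5, -0.0]
gripper_width: 54.7
gripper_force: 0.0
```

```bash
python3 - <<'E'
from h import *
T=tool();s=env.state();print(np.round(T[:3,3],1),s["ee_rot"],s["qpos"])
f=viewer.grab_frame("wrist");save(f,"w6.png")
g=viewer.grab_frame("top");save(g,"t6.png")
for n,ff,TT in (("w",f,T),("t",g,None)):
 for q,z in [("caddy",51.5),("pan",51.5),("knob_grip",67),("zero_mark",49.5),("needle_mark",45)]:
  for r in spotter.landmark_of(ff,q)[:2]: print(n,q,round(r["score"],2),np.round(r["position"]),np.round(at(ff,r["position"],z,TT),1))
a=f["pixels"];b=g["pixels"][210:330,90:250]
cv2.imwrite("pics/p6.png",np.hstack([cv2.resize(a,(440,330),interpolation=3),cv2.resize(b,(360,330),interpolation=3)])[:,:,::-1])
E
```

```text
[530.  137.1 179.9] [ 1.79932687e+02 -5.26756778e-02  9.57096203e+01] [1.32684563e+01 1.71877335e+01 9.64198043e+01 4.73504710e-02
 6.63188123e+01 7.53987659e+00]
w caddy 0.61 [374. 384.] [592.2   3.1  51.5]
w caddy 0.16 [614. 266.] [775.6 136.6  51.5]
w knob_grip 0.7 [347.  98.] [537.9 243.3  67. ]
w zero_mark 0.8 [409.  80.] [583.3 262.4  49.5]
w needle_mark 0.38 [373. 164.] [565.8 200.   45. ]
t caddy 0.66 [330. 234.] [594.9 -24.7  51.5]
t caddy 0.62 [328. 344.] [377.5 -16.1  51.5]
t zero_mark 0.4 [358. 146.] [777.5 -84.6  49.5]
t needle_mark 0.43 [306. 182.] [704.1  23.6  45. ]
t needle_mark 0.38 [327. 282.] [499.2 -17.   45. ]
```

View pics/p6.png

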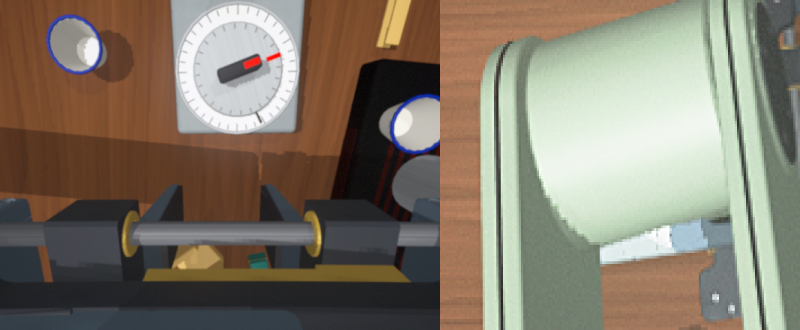

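The wrist half of the picture shows the dial with the needle swung to about (375,170) and the red mark at (409,80) in full-frame pixels. The top camera is blocked by the arm. I'll refine the angles by colour and check the caddy in the scene view.

```bash
cat > dial.py <<'E'
from h import *
def dial(f,T,C):
    a=f["pixels"].astype(int); out={}
    yy,xx=np.mgrid[0:480,0:640]; pts=np.stack([xx,yy],-1)
    def ang(mask,z,r0,r1,n):
        P=np.array([at(f,p,z,T)[:2]-C for p in pts[mask]])
        if not len(P): return
        r=np.hypot(*P.T); k=(r>r0)&(r<r1)
        if k.sum(): print(n,k.sum(),np.degrees(np.arctan2(*P[k].mean(0)[::-1])),r[k].mean())
    R=(a[...,0]>150)&(a[...,1]<80)&(a[...,2]<80)
    ang(R,49.5,34,56,"zero"); ang(R,77.5,0,28,"stripe")
    K=(a.max(2)<75)
    box=np.zeros_like(K);u=proj(f,np.array([*C,45.]),T).astype(int);box[max(0,u[1]-110):u[1]+110,max(0,u[0]-110):u[0]+110]=1
    ang(K&box,45,53,63,"needle")
E
python3 - <<'E'
from dial import *
T=tool();f=viewer.grab_frame("wrist")
K=f["pixels"].astype(int);
# white face ring fit
m=((K.min(2)>215)).astype(np.uint8);n,l,s,c=cv2.connectedComponentsWithStats(m)
u=proj(f,np.array([538,242,45.]),T)
best=None
for i in range(1,n):
    if s[i,4]>800 and abs(c[i]-u).max()<60:
        cc=max(cv2.findContours((l==i).astype(np.uint8),0,1)[0],key=len)[:,0]
        P=np.array([at(f,p,45,T)[:2] for p in cc],np.float32);print(s[i],cv2.fitEllipse(P),cv2.minEnclosingCircle(P))
for C in [(538.8,241.6),(538,243)]: dial(f,T,np.array(C))
g=viewer.grab_frame("scene")
for q in("caddy","pan"):
  for r in spotter.landmark_of(g,q)[:4]: print(q,round(r["score"],2),np.round(r["position"]),np.round(at(g,r["position"],52),1))
E
```

```text
[ 261    8  171  184 9610] ((537.8894653320312, 241.7197265625), (121.39042663574219, 121.43412780761719), 136.84800720214844) ((537.8969116210938, 241.33670043945312), 65.76240539550781)
zero 97 26.86663860966704 40.94301489280365
stripe 278 28.790189507880825 13.037211654215907
zero 98 24.590877219918458 40.98466977625552
stripe 276 21.684232270353217 13.051349774709195
caddy 0.87 [417. 173.] [520.6 365.8  52. ]
caddy 0.72 [321. 274.] [644.9 -56.6  52. ]
caddy 0.61 [267. 219.] [428.3 -39.1  52. ]
pan 0.77 [421. 177.] [537.8 360.7  52. ]
```

```bash
sed -i 's/a.max(2)<75/a.max(2)<130/;s/45,53,63/45,53,60/' dial.py; python3 - <<'E'
from dial import *
T=tool();f=viewer.grab_frame("wrist")
dial(f,T,np.array([537.9,241.7]))
K=f["pixels"].astype(int);best=[]
for d in range(-180,180,1):
    v=[K[tuple(np.round(proj(f,np.array([537.9+r*np.cos(np.radians(d)),241.7+r*np.sin(np.radians(d)),45.]),T)).astype(int)[::-1])].max() for r in (53,55,57)]
    best.append((np.mean(v),d,v))
print(sorted(best)[:8])
E
```

```text
zero 105 26.212650078801563 41.439879347571456
stripe 272 26.93754867531994 13.45663512333338
needle 16 -57.142333076668486 56.73268609382595
[(np.float64(85.33333333333333), -57, [np.int64(83), np.int64(84), np.int64(89)]), (np.float64(137.33333333333334), -56, [np.int64(134), np.int64(131), np.int64(147)]), (np.float64(148.33333333333334), -58, [np.int64(149), np.int64(148), np.int64(148)]), (np.float64(216.0), -55, [np.int64(218), np.int64(213), np.int64(217)]), (np.float64(221.66666666666666), -59, [np.int64(210), np.int64(228), np.int64(227)]), (np.float64(232.0), 96, [np.int64(248), np.int64(246), np.int64(202)]), (np.float64(233.33333333333334), -54, [np.int64(248), np.int64(235), np.int64(217)]), (np.float64(234.0), 36, [np.int64(249), np.int64(249), np.int64(204)])]
```

Request:
apply_moves(delta_pos=[[0.02, 0.25, 0], [0.04, 0.5, 0], [0.066, 0.8, 0], [0.066, 0.87, -0.1], [0.066, 0.87, -0.1], [0.066, 0.87, -0.1], [0.066, 0.87, -0.1], [0.066, 0.87, -0.1], [0.066, 0.87, -0.1], [0.066, 0.87, -0.1]], rot=[[0, 0, 0.08], [0, 0, 0.16], [0, 0, 0.24], [0, 0, 0.32], [0, 0, 0.4], [0, 0, 0.48], [0, 0, 0.56], [0, 0, 0.64], [0, 0, 0.72], [0, 0, 0.8]], hand=[0.6, 0.6, 0.6, 0.6, 0.6, 0.6, 0.6, 0.6, 0.6, 0.6])

```text
time_s: 22.03
ee_pos: [537.4, 241.5, 167.4]
ee_rot: [180.0, -0.0, 164.9]
force: [-0.5, 0.6, 0.2]
gripper_width: 55.0
gripper_force: 0.0
```

Request:
apply_moves(delta_pos=[[0, 0, -0.1], [0, 0, -0.2], [0, 0, -0.3], [0, 0, -0.4], [0, 0, -0.4], [0, 0, -0.4], [0, 0, -0.4], [0, 0, -0.4], [0, 0, -0.4]], rot=[[0, 0, 0.08], [0, 0, 0.16], [0, 0, 0.24], [0, 0, 0.32], [0, 0, 0.4], [0, 0, 0.48], [0, 0, 0.483], [0, 0, 0.483], [0, 0, 0.483]], hand=[0.6, 0.6, 0.6, 0.6, 0.6, 0.6, 0.6, 0.6, 0.6])

```text
time_s: 22.78
ee_pos: [537.6, 241.6, 119.6]
ee_rot: [180.0, 0.0, -154.1]
force: [-0.1, 0.2, -1.2]
gripper_width: 54.8
gripper_force: 0.0
```

Request:
apply_moves(delta_pos=[[0, 0, -0.15], [0, 0, -0.3], [0, 0, -0.45], [0, 0, -0.52], [0, 0, -0.545], [0, 0, -0.545], [0, 0, -0.545]], rot=[[0, 0, 0], [0, 0, 0], [0, 0, 0], [0, 0, 0], [0, 0, 0], [0, 0, 0], [0, 0, 0]], hand=[0.6, 0.6, 0.6, 0.6, 0.6, 0.6, 0.6])

```text
time_s: 23.37
ee_pos: [538.1, 241.8, 54.8]
ee_rot: [180.0, 0.1, -153.9]
force: [-0.1, -0.8, 0.7]
gripper_width: 54.9
gripper_force: 0.0
```

Request:
apply_moves(delta_pos=[[0, 0, 0], [0, 0, 0], [0, 0, 0], [0, 0, 0], [0, 0, 0], [0, 0, 0], [0, 0, 0], [0, 0, 0], [0, 0, 0], [0, 0, 0]], rot=[[0, 0, 0], [0, 0, 0], [0, 0, 0], [0, 0, 0], [0, 0, 0], [0, 0, 0], [0, 0, 0], [0, 0, 0], [0, 0, 0], [0, 0, 0]], hand=[0.05, 0.05, 0.05, 0.05, 0.05, 0.05, 0.05, 0.05, 0.05, 0.05], newtons=15)

```text
time_s: 24.2
ee_pos: [536.7, 243.2, 54.1]
ee_rot: [179.8, 0.0, -154.0]
force: [-2.6, 4.9, 0.9]
gripper_width: 13.8
gripper_force: 15.0
```

Request:
apply_moves(delta_pos=[[-0.012, 0.015, 0], [-0.012, 0.015, 0], [-0.012, 0.015, 0], [-0.012, 0.015, 0], [-0.012, 0.015, 0], [-0.012, 0.015, 0], [-0.012, 0.015, 0], [-0.012, 0.015, 0], [-0.012, 0.015, 0], [-0.012, 0.015, 0]], rot=[[0, 0, 0], [0, 0, -0.05], [0, 0, -0.11], [0, 0, -0.17], [0, 0, -0.23], [0, 0, -0.29], [0, 0, -0.35], [0, 0, -0.41], [0, 0, -0.46], [0, 0, -0.5]], hand=[0.05, 0.05, 0.05, 0.05, 0.05, 0.05, 0.05, 0.05, 0.05, 0.05])

```text
time_s: 25.03
ee_pos: [536.6, 243.9, 54.2]
ee_rot: [179.9, 0.1, 162.9]
force: [-0.2, 2.5, -0.1]
gripper_width: 14.1
gripper_force: 15.0
```

Request:
apply_moves(delta_pos=[[0, 0, 0], [0, 0, 0], [0, 0, 0], [0, 0, 0], [0, 0, 0], [0, 0, 0], [0, 0, 0], [0, 0, 0], [0, 0, 0], [0, 0, 0]], rot=[[0, 0, -0.05], [0, 0, -0.11], [0, 0, -0.17], [0, 0, -0.23], [0, 0, -0.29], [0, 0, -0.35], [0, 0, -0.41], [0, 0, -0.45], [0, 0, -0.4716], [0, 0, -0.4716]], hand=[0.05, 0.05, 0.05, 0.05, 0.05, 0.05, 0.05, 0.05, 0.05, 0.05])

```text
time_s: 25.87
ee_pos: [537.0, 244.4, 54.2]
ee_rot: [179.8, -0.0, 122.5]
force: [2.5, 4.8, -1.1]
gripper_width: 14.0
gripper_force: 15.0
```

Request:
apply_moves(delta_pos=[[0, 0, 0], [0, 0, 0], [0, 0, 0], [0, 0, 0], [0, 0, 0], [0, 0, 0.1], [0, 0, 0.3], [0, 0, 0.6], [0, 0, 0.9], [0, 0, 0.9]], rot=[[0, 0, 0], [0, 0, 0], [0, 0, 0], [0, 0, 0], [0, 0, 0], [0, 0, 0], [0, 0, 0], [0, 0, 0], [0, 0, 0], [0, 0, 0]], hand=[0.05, 0.6, 0.6, 0.6, 0.6, 0.6, 0.6, 0.6, 0.6, 0.6])

```text
time_s: 26.7
ee_pos: [539.8, 244.7, 169.5]
ee_rot: [179.2, 0.1, 122.6]
force: [0.8, 1.5, -0.0]
gripper_width: 54.8
gripper_force: 0.0
```

Request:
apply_moves(delta_pos=[[-0.1, -0.25, 0.1], [-0.2, -0.5, 0.1], [-0.3, -0.8, 0.1], [-0.4, -1, 0.1], [-0.4, -1, 0.1], [-0.4, -1, 0.1]], rot=[[0, 0, 0], [0, 0, 0], [0, 0, 0], [0, 0, 0], [0, 0, 0], [0, 0, 0]], hand=[0.6, 0.6, 0.6, 0.6, 0.6, 0.6])

```text
time_s: 27.2
ee_pos: [487.5, 122.3, 174.2]
ee_rot: [180.0, 0.0, 122.5]
force: [-0.9, 0.5, 0.8]
gripper_width: 54.6
gripper_force: 0.0
```

```bash
python3 - <<'E'
from dial import *
T=tool();print(np.round(T[:3,3],1),env.state()["ee_rot"])
f=viewer.grab_frame("wrist");save(f,"w7.png")
for C in [(537.9,241.7),(536.7,243)]: dial(f,T,np.array(C))
for q,z in [("knob_grip",67),("zero_mark",49.5),("needle_mark",45)]:
  for r in spotter.landmark_of(f,q)[:1]: print(q,round(r["score"],2),np.round(r["position"]),np.round(at(f,r["position"],z,T),1))
E
```

```text
[487.5 122.3 174.2] [1.79974105e+02 1.87795373e-03 1.22466115e+02]
zero 77 -56.56165172136381 40.93363240823984
stripe 259 -54.087883855904536 12.732571165893269
needle 19 -57.5031259391843 56.566937844576316
zero 77 -56.17892096213617 42.68022839395833
stripe 259 -53.24818141731668 14.460752990782929
needle 18 -57.20809360800825 56.48800627650767
knob_grip 0.66 [471. 144.] [537.9 241.3  67. ]
zero_mark 0.64 [455. 208.] [563.3 199.8  49.5]
needle_mark 0.46 [449. 207.] [560.9 198.5  45. ]
```

```bash
python3 - <<'E'
from h import *
T=tool();f=viewer.grab_frame("wrist");g=viewer.grab_frame("scene")
u=proj(f,np.array([538,242,45.]),T).astype(int);print(u)
a=f["pixels"][max(0,u[1]-100):u[1]+100,u[0]-130:u[0]+135];b=g["pixels"][130:250,350:480]
cv2.imwrite("pics/p7.png",np.hstack([cv2.resize(a,(450,400),interpolation=3),cv2.resize(b,(350,400),interpolation=3)])[:,:,::-1])
E
```

```text
[458 145]
```

View pics/p7.png

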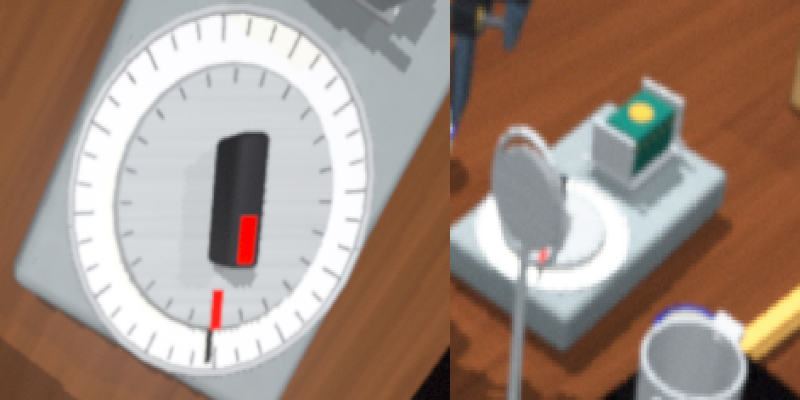

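The red mark runs straight into the needle, at crop (215,328) and (211,335). The caddy rests upright and centred between the cheeks, so I'll hand in.

```bash
python3 -c "
from workcell import env
print(env.job_done())"
```

```text
the job is handed in; nothing more can be done
None
```

I handed the job in after about 27 s of the 72 s allowed: the green caddy stands upright and centred on the scale's pan, its small ends facing the cheeks, and the red zero mark points at the needle to within about 1°.

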